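# Hang the coin bin on the louvered sorting rack

## Robot

A 6-joint arm with a two-finger parallel gripper is mounted at the origin on the work surface. World frame = base frame: x ahead of the robot, y to its left, z up, the work surface at z = 0. Lengths are in m, angles in rad, forces in N, time in s.
With the tool pointing down it reaches from about 0.25 to 0.775 m from the base axis. Payload 4 kg.
Tool frame: the origin (TCP) lies at the very end of the fingers, on their centre line; the grasp point (between the pads) lies 19 mm behind it; z points along the fingers, x is the direction in which the jaws open and shut, and the axes are right-handed (so a half turn about z gives the same grasp; the last joint's range is limited). The gripper opens to 94 mm and grips with 3 to 60 N. Pads are 16 mm wide; open, the fingers measure 119 mm over their backs; the gripper's body (75 mm by 177 mm) begins 78 mm behind the grasp point.
Start: joints at [1.198, 0.087, 1.371, -0, 1.684, -0.103], TCP at [0.147, 0.53, 0.206] pointing down, gripper open.
Joint ranges: [-3.1, 3.1], [-0.76, 2.03], [0.27, 2.55], [-1.08, 4.22], [0.17, 2.65], [-2.57, 2.57]. Speed limits (rad/s): [2.79, 2.79, 3.14, 3.14, 3.14, 3.14].

## Interface

Orientations are given as [roll, pitch, yaw] about the fixed x, y, z axes, in that order (R = Rz(yaw) Ry(pitch) Rx(roll)).
In Python, from bench import robot, cams, ticket gives the robot as it stands.
- The arm moves only by the tool jog_arm, never from a script. Its argument "series" is a list of rows, each an object of numbers: "x", "y", "z": the shift along the tool's x, y, z in m; "rx", "ry", "rz": the turn, a rotation vector about the tool's x, y, z in degrees. A call has 1 to 12 rows; each row shifts and turns the pose as measured when the row begins, along the tool's axes as they then stand; what a row does not reach is not made up. A row lasts 1/12 s, in which the tool goes at most 41.7 mm and 7.16 degrees, less where a joint would pass 70% of its speed; a pose out of reach is approached as far as the arm can. A call with a gripper value outside its range is refused whole. "claw" is the opening, from 0 (shut) to 1 (fully open), set as the call begins (left out, the last holds). The fingers move at their own pace and stop on an object; the grip force is fixed at half the most. Time passes only in rows, so rows that do not move let the fingers close. It gives the time, the measured TCP pose, the force and the opening at its end, in the units of the state.
- robot.get_obs(): the state, without advancing time (a new reading comes with each control period).
- cams.snapshot(name): name is "side" or "top"; returns a dict with "img" (384x512x3 uint8, red, green, blue), "mtx" (3x3 intrinsics, pixels), "k1" (the pictures are not rectified: a ray, as slopes to the right and down, at radius r is drawn at 1 + k1 r^2 times it, then the intrinsics apply), "origin" and "attitude" of the camera in the world. Camera axes: x right, y down, z forward; pixel columns grow to the right and rows downward; lengths in m; the calibration is good to about 2 mm. A picture is of the moment at which its call begins. There is no depth.
- ticket.close_job(): hands the job in, once; it reports no verdict.
Trained networks look in a picture, given as the dict that the camera call returned (one of the last four; its "shot" number tells which), for a name from the list of things; names that differ only in an ending like _2 or _b are one class to them, and where a whole thing is asked for, a point or a joint stands for the part that bears it (a point fixed in the world has none). Each returns a list of dicts, best first, with "p" (0 to 1); they miss things now and then, are a little off and sometimes report something else, mostly with a low value. They report only what shows in the picture. A call takes as long as a camera call. They do not tell look-alikes from the thing itself.
- cams.look_for(thing, picture): "bbox" ([left, top, width, height] in pixels, round what is visible of it).
The state is a dict: "time": time; "joint_positions": joint angles; "qvel": joint speeds; "joint_torque": joint torques, N m; "tool_pos": TCP position; "ee_rot": TCP orientation; "wrist_force": force on the tool from outside, world axes, zero at the start; "wrist_torque": the same for the moment, N m; "width": finger opening in m.
Only numpy, scipy, OpenCV 4.12 (cv2) and the standard library are available. Lean on these libraries where they do the work, as an engineer would, in place of code of your own. Each camera call takes 0.05 s, during which the arm holds its last target.

## Task

Hang the empty grey coin bin that has a lip along its back edge on the louvered rack, in the free bay with the blank card behind it: lift the lip over the top slat and let it down so that the lip catches and the bin hangs there by itself. The tray of the same size without a lip is not meant for the rack; leave it where it stands.

Things in the scene. Friction and masses are not known exactly. Their poses are not given: they have to be found in the camera images.
- coin_bin: Loose open grey bin on the table, 100 (x) x 60 (y) x 75 mm, walls 3, about 0.18 kg. Origin: centre of underside, z up. Grip across y at mid-length. Lip on its +x side, pointing roughly at the rack: a flange at the rim runs 12 mm back from the rear wall (underside 72 mm up), then slants down and out, tip 24 mm behind the wall, 16 mm below the rim. The rail goes between wall and lip.
- rack: Fixed grey louvered rack, 330 mm wide (y), four slanting slats. Origin: on the table, mid-width, below the front plane of the slats' edges; bins hang on its -x side. Rail for the lip: top slat's upper edge, 150 mm high, x = 0 to 6 mm; behind it the slat slants down and back. Bays at y = +75 and -75 mm; a like bin (fixed) hangs in one. Rear beam at x = 59 to 73 mm, as high as the rail.
- bay_card: Blank white card in a steel holder, 64 mm wide, fixed on the rack's rear beam behind the free bay (left or right). Its origin is not on the card but where the origin of a bin hung squarely in that bay lies: 78 mm above the table, 56 mm before the rack's front plane; axes parallel to the rack's and to the hung bin's. A hung bin may settle 6 mm to front or back and lean a few degrees.
- plain_tray: Loose open grey tray, 100 x 60 x 75 mm like the coin bin, but without lip or flange. Origin at the centre of its underside. A bystander: it stays where it is.
Things that resemble listed ones, but are neither listed nor needed, are in the scene too. What is shaped like the coin_bin but green or orange is not meant.

How it is judged:
On the way:
1. the coin bin is lifted so that its lip is higher than the rail (z of coin_bin in the frame of bay_card above 0.016 m), for 0.1 s.
At the end, for the whole second after the job is handed in: The coin bin hangs at rest on the rack, lip over the top slat, in the bay with the card: within 25 mm of the middle of the bay along the rail, within 12 mm of the hanging height, its rear wall at the slats (-20 to +15 mm), within 17 degrees of upright, its weight on the rack (y of coin_bin in the frame of bay_card between -0.025 and 0.025 m and x of coin_bin in the frame of bay_card between -0.02 and 0.015 m and z of coin_bin in the frame of bay_card between -0.012 and 0.012 m and angle between coin_bin's own z axis and vertical below 0.3 rad and contact force between coin_bin and rack above 0.3 N and linear speed of coin_bin below 0.02 m/s and angular speed of coin_bin below 0.2 rad/s); the robot touches nothing.
It fails at once if the plain tray is moved more than 30 mm (distance of plain_tray from where it was at the start of the episode above 0.03 m).
It also fails if it takes over 42 s, if anything falls off the work surface, if the arm or the gripper's body presses on something with over 40 N, if the wrist force passes 120 N, or if a joint passes its speed limit or range.

## Working session

There is one attempt and no reset: what is moved stays moved. The work goes in short steps, Python scripts to look and compute and a tool call to move; the robot and the scene stay as the last step left them, time stands still between calls to the robot, and variables do not carry over. Pictures are saved under pics/ and viewed, and the job is handed in when it is done.

Besides the shell and the picture viewer there is one more tool, called after "Emit:" as name([rows], argument=value, ...), one row to a line, values as JSON. jog_arm: Moves the arm, as the interface text tells. Its arguments: {"type":"object","properties":{"series":{"type":"array","items":{"type":"object","properties":{"x":{"type":"number"},"y":{"type":"number"},"z":{"type":"number"},"rx":{"type":"number"},"ry":{"type":"number"},"rz":{"type":"number"}}}},"claw":{"type":"number"}},"required":["series"]}

```bash
mkdir -p pics
cat > h.py <<'E'
import numpy as np, cv2, json
from bench import robot,cams,ticket
def save(name,s): cv2.imwrite(f'pics/{name}.png',s['img'][:,:,::-1])
E
python3 - <<'E'
from h import *
import pickle
o=robot.get_obs();print(o)
for n in('top','side'):
    s=cams.snapshot(n);save(n+'0',s);pickle.dump(s,open(n+'0.pkl','wb'))
    print(n,s['mtx'],s['k1'],s['origin'],s['attitude'],s['img'].shape)
    for t in('coin_bin','rack','bay_card','plain_tray'):print(t,cams.look_for(t,s))
E
```

```text
{'time': 0.0, 'joint_positions': array([ 1.19787669e+00,  8.79371906e-02,  1.37224389e+00, -2.72322543e-06,
        1.68357647e+00, -1.03093504e-01]), 'qvel': array([ 4.44043226e-04, -5.64792801e-04, -5.91722977e-05, -1.13715917e-03,
        7.88810603e-04,  4.78685722e-04]), 'joint_torque': array([ 2.42592141e-04, -3.40183032e+01, -3.02431726e+01,  7.18328683e-02,
        3.29020887e-02, -1.71527136e-04]), 'tool_pos': array([0.14641366, 0.52959187, 0.20431916]), 'ee_rot': array([-3.14137255e+00,  2.15368456e-03,  1.30097013e+00]), 'wrist_force': array([-0.95179429,  0.42952289,  1.00260765]), 'wrist_torque': array([-0.01218126,  0.02330222,  0.00457112]), 'width': 0.09394731575957299}
top [[359.60362947   0.         253.00504458]
 [  0.         359.60362947 192.41307442]
 [  0.           0.           1.        ]] -0.09789218981965878 [2.47741083e-01 5.93962053e-04 1.03503792e+00] [-2.93315337  0.00365334 -1.68038015] (384, 512, 3)
coin_bin [{'bbox': [197.9, 215.3, 44.6, 29.7], 'p': 0.88}, {'bbox': [123.0, 279.6, 54.7, 47.5], 'p': 0.71}, {'bbox': [320.5, 78.0, 47.2, 42.6], 'p': 0.58}]
rack [{'bbox': [104.8, 118.1, 58.2, 127.7], 'p': 0.78}]
bay_card [{'bbox': [97.1, 141.4, 18.9, 22.9], 'p': 0.65}]
plain_tray [{'bbox': [329.4, 130.7, 44.9, 28.7], 'p': 0.9}]
side [[446.40291405   0.         260.18993838]
 [  0.         446.40291405 189.39891085]
 [  0.           0.           1.        ]] 0.02694028046673223 [-0.1398284  -0.5852832   0.86461514] [-2.32750815 -0.0044571  -0.79757407] (384, 512, 3)
coin_bin [{'bbox': [251.8, 180.9, 42.7, 54.4], 'p': 0.95}, {'bbox': [182.5, 179.7, 49.8, 48.3], 'p': 0.89}, {'bbox': [389.8, 187.5, 56.2, 44.1], 'p': 0.87}, {'bbox': [79.2, 179.4, 55.6, 42.8], 'p': 0.63}]
rack [{'bbox': [136.9, 86.7, 107.3, 96.1], 'p': 0.85}]
bay_card [{'bbox': [197.5, 87.4, 17.4, 16.0], 'p': 0.45}]
plain_tray [{'bbox': [360.2, 222.9, 57.3, 50.2], 'p': 0.91}]
```

Run:
```python
import cv2
for n in('top','side'):
    i=cv2.imread(f'pics/{n}0.png');cv2.imwrite(f'pics/{n}0b.png',cv2.resize(i,(800,600),interpolation=cv2.INTER_CUBIC))
i=cv2.imread('pics/top0.png')[100:260,90:270];cv2.imwrite('pics/top0c.png',cv2.resize(i,(675,600),interpolation=cv2.INTER_CUBIC))
i=cv2.imread('pics/side0.png')[75:245,120:310];cv2.imwrite('pics/side0c.png',cv2.resize(i,(665,595),interpolation=cv2.INTER_CUBIC))
```

```text
(no output)
```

View pics/top0b.png

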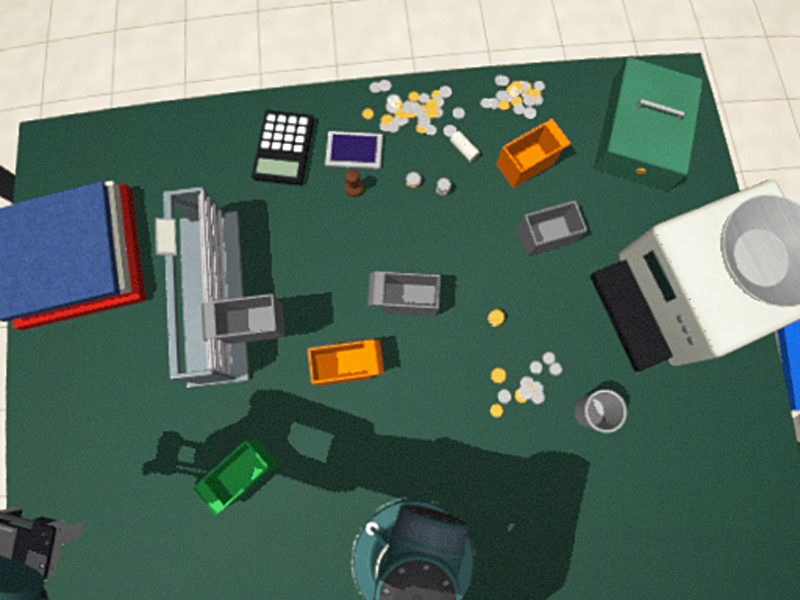

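View pics/side0b.png

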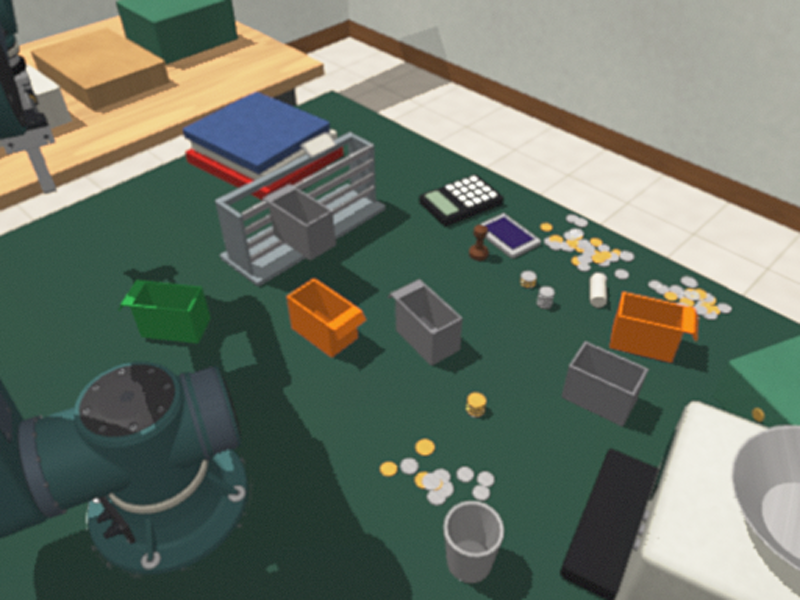

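View pics/top0c.png

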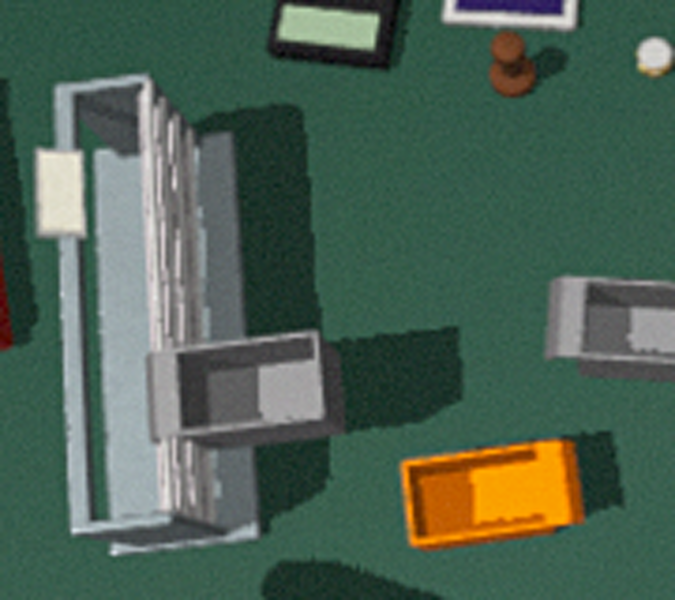

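View pics/side0c.png

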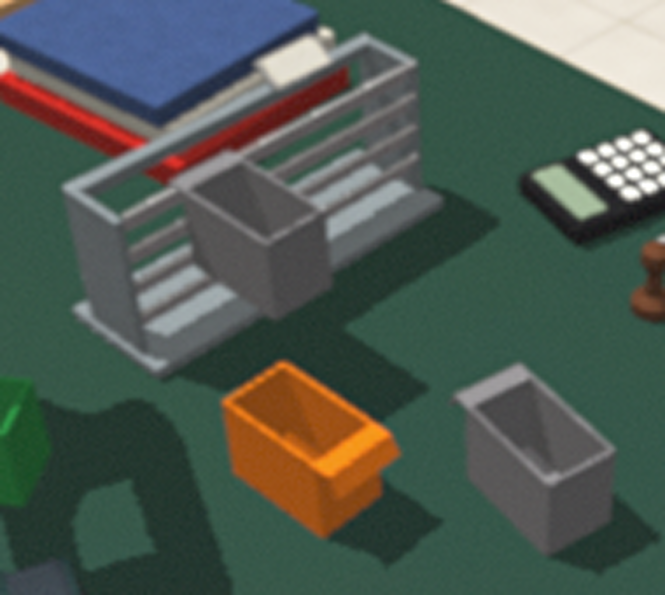

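Run:
```python
import cv2
def c(n,o,x,y,w,h,k):
    i=cv2.imread(f'pics/{n}0.png')[y:y+h,x:x+w];i=cv2.resize(i,(w*k,h*k),interpolation=cv2.INTER_CUBIC)
    for a in range(0,w,10):cv2.putText(i,str(x+a),(a*k,8),0,.3,(255,255,0));cv2.line(i,(a*k,8),(a*k,13),(255,255,0))
    for a in range(0,h,10):cv2.putText(i,str(y+a),(0,a*k+4),0,.3,(255,255,0));cv2.line(i,(20,a*k),(25,a*k),(255,255,0))
    cv2.imwrite(f'pics/{o}.png',i)
c('top','z1',225,165,65,45,12)
c('side','z2',240,170,65,65,9)
c('top','z3',95,110,75,75,8)
c('top','z4',95,180,75,75,8)
```

```text
(no output)
```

View pics/z1.png

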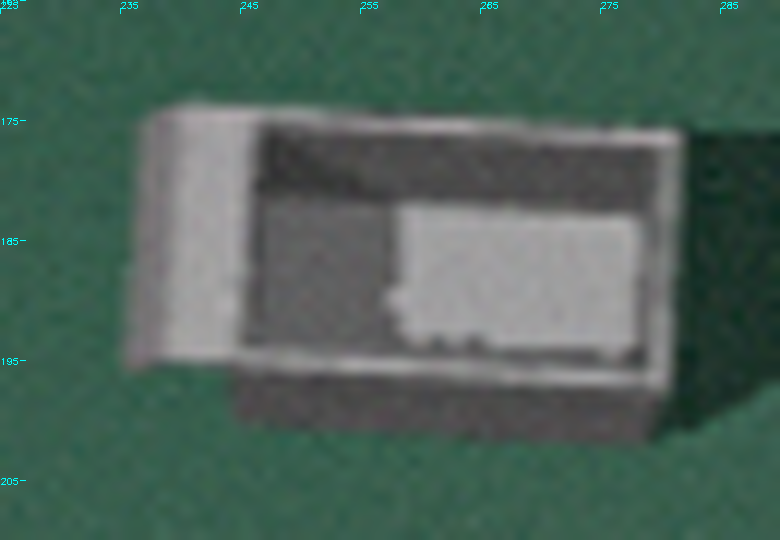

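View pics/z2.png

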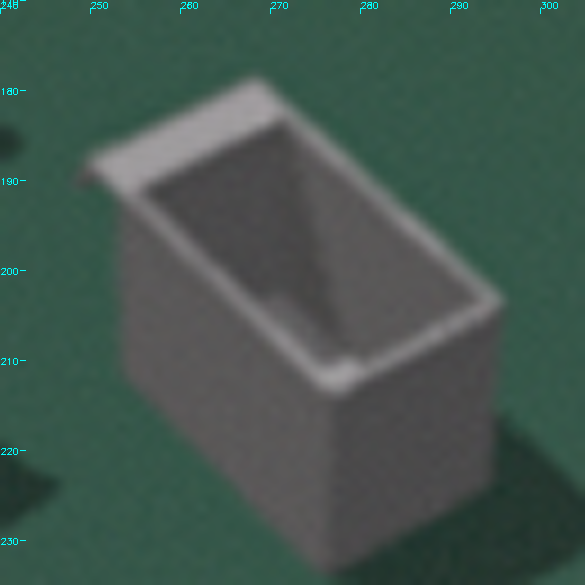

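View pics/z3.png

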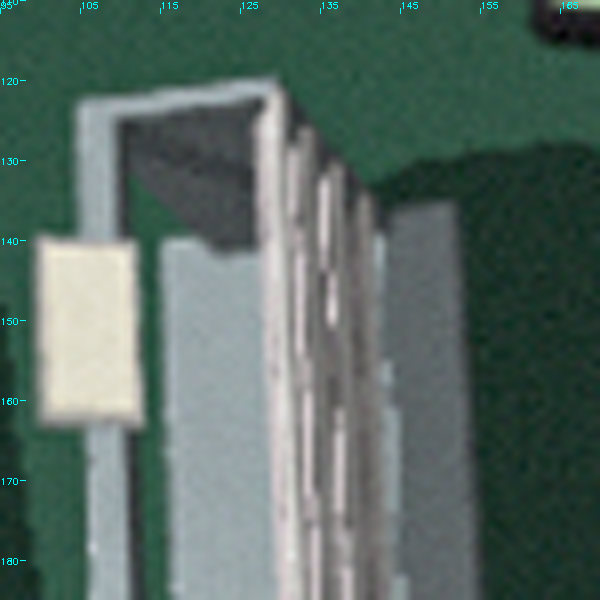

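View pics/z4.png

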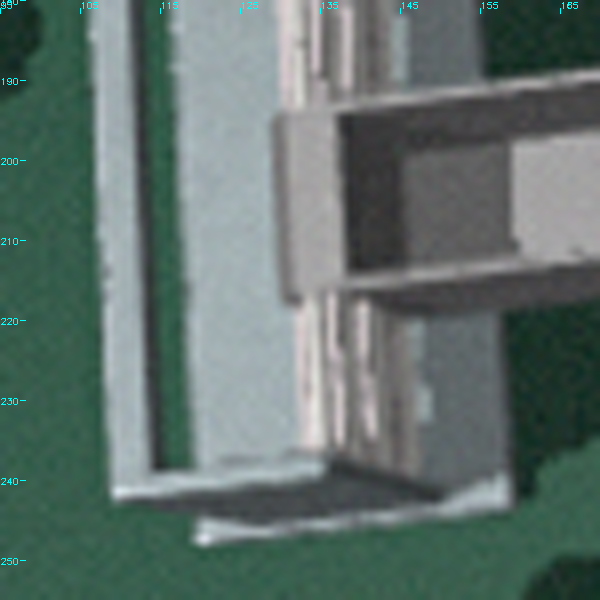

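```bash
cat >> h.py <<'E'
from scipy.spatial.transform import Rotation as R
from scipy.optimize import least_squares
def proj(s,P):
    P=np.atleast_2d(P);Rc=R.from_euler('xyz',s['attitude']).as_matrix()
    c=(P-s['origin'])@Rc; a=c[:,:2]/c[:,2:]; r2=(a**2).sum(1,keepdims=True)
    a=a*(1+s['k1']*r2); return a@s['mtx'][:2,:2].T+s['mtx'][:2,2]
def fit(obs,x0,z=0.,free=3):
    # obs: list of (snap, Nx3 local mm, Nx2 px)
    def pose(v):
        return R.from_euler('z',v[2]),np.array([v[0],v[1],v[3] if len(v)>3 else z])
    def res(v):
        r,t=pose(v);return np.concatenate([(proj(s,r.apply(np.array(L)/1e3)+t)-p).ravel() for s,L,p in obs])
    q=least_squares(res,x0,loss='soft_l1');return q.x,[(proj(s,pose(q.x)[0].apply(np.array(L)/1e3)+pose(q.x)[1])-p).round(1) for s,L,p in obs]
def zp(P,k,o): return np.array(P)/k+np.array(o)-.5
E
cat > m1.py <<'E'
from h import *
import pickle
T=pickle.load(open('top0.pkl','rb'));S=pickle.load(open('side0.pkl','rb'))
L1=[(-50,-30,75),(-50,30,75),(62,-30,75),(62,30,75),(74,-30,59),(74,30,59),(-50,30,0),(50,30,0)]
p1=zp([(683,130),(671,388),(180,103),(160,362),(145,115),(122,372),(650,442),(232,422)],12,(225,165))
L2=[(62,-30,75),(62,30,75),(-50,-30,75),(-50,30,75),(-50,30,0),(50,30,0),(-50,-30,0)]
p2=zp([(258,77),(95,157),(503,300),(333,393),(330,575),(122,378),(490,485)],9,(240,170))
for o in([(T,L1,p1)],[(S,L2,p2)],[(T,L1,p1),(S,L2,p2)]):
    v,r=fit(o,[.25,0,1.57]);print(v,*r,sep='\n')
L=[(73,-165,150),(73,165,150),(0,-165,150),(0,165,150)]
pr=np.vstack([zp([(78,103)],8,(95,110)),zp([(110,498)],8,(95,180)),zp([(285,83)],8,(95,110)),zp([(330,466)],8,(95,180))])
# side from side0c: scale 3.5 off (120,75)
Ls=[(73,-165,150),(0,-165,150),(0,165,150),(73,165,150)]
ps=zp([(365,35),(418,62),(122,222),(65,188)],3.5,(120,75))
for o in([(T,L,pr)],[(S,Ls,ps)],[(T,L,pr),(S,Ls,ps)]):
    v,r=fit(o,[.35,.3,1.57]);print('rack',v,*r,sep='\n')
E
python3 m1.py
```

```text
[ 0.46808605 -0.04537479  1.40487211]
[[-0.6 -0. ]
 [-0.5 -0.2]
 [ 0.8  0.1]
 [ 1.1 -0.3]
 [-0.3  0.3]
 [ 0.1 -0.2]
 [-0.5  0.3]
 [ 0.2  0.1]]
[ 0.46667129 -0.04660392  1.41010333]
[[ 0.3  0.5]
 [-0.1  0.8]
 [ 0.2 -0. ]
 [ 0.2 -0.1]
 [-0.4 -0. ]
 [-0.2 -0.9]
 [-0.  -0.3]]
[ 0.46763839 -0.04582001  1.40462799]
[[-0.4  0.1]
 [-0.3 -0.1]
 [ 1.   0.2]
 [ 1.2 -0.1]
 [-0.2  0.4]
 [ 0.3 -0.1]
 [-0.3  0.4]
 [ 0.4  0.2]]
[[ 0.5  0.2]
 [ 0.   0.4]
 [ 0.2 -0.3]
 [ 0.1 -0.4]
 [-0.5 -0.4]
 [-0.1 -1.3]
 [-0.1 -0.6]]
rack
[0.51235476 0.28584794 1.58308041]
[[-0.4 -2.3]
 [-0.4  1. ]
 [ 0.1 -3.4]
 [ 0.7  1.7]]
rack
[0.51011002 0.28086746 1.61266639]
[[ 0.1 -2.1]
 [ 1.9 -1.4]
 [-0.2  1.5]
 [-0.9  0.2]]
rack
[0.51126688 0.2847774  1.59272202]
[[-0.6 -1.7]
 [ 0.7  1.6]
 [-0.1 -3. ]
 [ 1.7  2.1]]
[[ 0.6 -2.5]
 [ 2.  -1.7]
 [-1.5  0.2]
 [-1.7 -1.2]]
```

```bash
cat >> m1.py <<'E'
print('----')
def res(v,full=False):
    r=R.from_euler('z',v[2]);t=np.array([v[0],v[1],0]);o=[]
    for s,LL,p in((T,L,pr),(S,Ls,ps)):
        A=np.array(LL)/1e3;A[:,1]*=v[3];o.append(proj(s,r.apply(A)+t)-p)
    return o if full else np.concatenate(o).ravel()
q=least_squares(res,[.51,.285,1.59,1]);print(q.x,*[a.round(1) for a in res(q.x,True)],sep='\n')
v=q.x
r=R.from_euler('z',v[2])
b=r.apply([-.056,.075,.078])+[v[0],v[1],0];print('pred hung',b)
# hung bin: top z4-crop & top0c (3.75,(90,100))
Lh=[(62,-30,75),(62,30,75),(-50,-30,75),(-50,30,75)]
ph=zp([(156,352),(160,440),(318,331),(326,422)],3.75,(90,100))
Lg=[(-50,-30,75),(-50,30,75),(62,-30,75),(62,30,75),(-50,30,0)]
pg=zp([(330,210),(268,240),(232,152),(172,183),(275,318)],3.5,(120,75))
for o in([(T,Lh,ph)],[(S,Lg,pg)],[(T,Lh,ph),(S,Lg,pg)]):
    w,rr=fit(o,[b[0],b[1],v[2]],z=.078);print('hung',w,*rr,sep='\n')
tg=r.apply([-.056,-.075,.078])+[v[0],v[1],0];print('target',tg)
# card centre
print(proj(T,r.apply([.066,-.075,.16])+[v[0],v[1],0]),'card seen',zp([(90,332)],8,(95,110)))
E
python3 m1.py|sed -n '/----/,$p'
```

```text
----
[0.50928864 0.28429104 1.58466783 0.96347091]
[[ 0.1  0.8]
 [ 0.3 -0.2]
 [ 0.7 -0.3]
 [ 1.3  0.5]]
[[-0.8 -1.4]
 [ 0.6 -0.4]
 [-0.4 -0.6]
 [-0.4 -2.1]]
pred hung [0.43507264 0.2272561  0.078     ]
hung
[0.43558398 0.22912429 1.58146783]
[[-0.1  0.1]
 [ 0.1 -0.1]
 [ 0.2  0.5]
 [-0.1 -0.5]]
hung
[0.43687003 0.22853237 1.59284864]
[[-0.7 -0.6]
 [-0.1  0.8]
 [ 0.  -0.5]
 [ 0.1 -0.3]
 [ 0.6  0.6]]
hung
[0.43627869 0.22879273 1.58833943]
[[-0.  -0. ]
 [ 0.3 -0.2]
 [ 0.2  0.1]
 [ 0.  -0.9]]
[[-1.  -0.5]
 [-0.4  0.9]
 [-0.1 -0.5]
 [-0.  -0.3]
 [ 0.2  0.6]]
target [0.58505821 0.22933676 0.078     ]
[[106.14127366 151.09848411]] card seen [[105.75 151.  ]]
```

```bash
cat >> h.py <<'E'
def plan(pos,yaw,n,roll=np.pi,pitch=0.,m=None):
    o=robot.get_obs();p=np.array(o['tool_pos']);q=R.from_euler('xyz',o['ee_rot']);g=R.from_euler('xyz',[roll,pitch,yaw])
    print('t',o['time'],'p',p.round(4),'rpy',np.array(o['ee_rot']).round(4),'F',np.array(o['wrist_force']).round(2),'w',round(o['width'],4))
    d=(q.inv()*g).as_rotvec()/n; s=(np.array(pos)-p)/n
    rows=[]
    for i in range(n):
        l=q.inv().apply(s);dd=np.degrees(d)
        rows.append(dict(x=round(l[0],4),y=round(l[1],4),z=round(l[2],4),rx=round(dd[0],2),ry=round(dd[1],2),rz=round(dd[2],2)));q=q*R.from_rotvec(d)
    for r in rows[:m]:print(json.dumps(r))
E
python3 -c "
from h import *
plan([.468,-.046,.2],-.166,24,m=12)"
```

```text
t 0.5 p [0.1466 0.5301 0.2055] rpy [ 3.1416 -0.      1.3009] F [-0.04 -0.01 -0.11] w 0.0939
{"x": -0.0196, "y": 0.0193, "z": 0.0002, "rx": -0.0, "ry": -0.0, "rz": 3.5}
{"x": -0.0183, "y": 0.0205, "z": 0.0002, "rx": -0.0, "ry": -0.0, "rz": 3.5}
{"x": -0.0171, "y": 0.0215, "z": 0.0002, "rx": -0.0, "ry": -0.0, "rz": 3.5}
{"x": -0.0157, "y": 0.0225, "z": 0.0002, "rx": -0.0, "ry": -0.0, "rz": 3.5}
{"x": -0.0143, "y": 0.0235, "z": 0.0002, "rx": -0.0, "ry": -0.0, "rz": 3.5}
{"x": -0.0129, "y": 0.0243, "z": 0.0002, "rx": -0.0, "ry": -0.0, "rz": 3.5}
{"x": -0.0113, "y": 0.025, "z": 0.0002, "rx": -0.0, "ry": -0.0, "rz": 3.5}
{"x": -0.0098, "y": 0.0257, "z": 0.0002, "rx": -0.0, "ry": -0.0, "rz": 3.5}
{"x": -0.0082, "y": 0.0262, "z": 0.0002, "rx": -0.0, "ry": -0.0, "rz": 3.5}
{"x": -0.0066, "y": 0.0267, "z": 0.0002, "rx": -0.0, "ry": -0.0, "rz": 3.5}
{"x": -0.0049, "y": 0.027, "z": 0.0002, "rx": -0.0, "ry": -0.0, "rz": 3.5}
{"x": -0.0033, "y": 0.0273, "z": 0.0002, "rx": -0.0, "ry": -0.0, "rz": 3.5}
```

Emit:
jog_arm([
  {"x": -0.02,"y": 0.019,"rz": 3.5},
  {"x": -0.018,"y": 0.02,"rz": 3.5},
  {"x": -0.017,"y": 0.022,"rz": 3.5},
  {"x": -0.016,"y": 0.023,"rz": 3.5},
  {"x": -0.014,"y": 0.024,"rz": 3.5},
  {"x": -0.013,"y": 0.024,"rz": 3.5},
  {"x": -0.011,"y": 0.025,"rz": 3.5},
  {"x": -0.01,"y": 0.026,"rz": 3.5},
  {"x": -0.008,"y": 0.026,"rz": 3.5},
  {"x": -0.007,"y": 0.027,"rz": 3.5},
  {"x": -0.005,"y": 0.027,"rz": 3.5},
  {"x": -0.003,"y": 0.027,"rz": 3.5},
], claw=1)

```text
invalid input
```

```bash
python3 -c "
from h import *
plan([.468,-.046,.2],-.166,13,m=12)"
```

```text
t 0.5 p [0.1466 0.5301 0.2055] rpy [ 3.1416 -0.      1.3009] F [-0.04 -0.01 -0.11] w 0.0939
{"x": -0.0361, "y": 0.0356, "z": 0.0004, "rx": -0.0, "ry": -0.0, "rz": 6.47}
{"x": -0.0319, "y": 0.0395, "z": 0.0004, "rx": -0.0, "ry": -0.0, "rz": 6.47}
{"x": -0.0272, "y": 0.0428, "z": 0.0004, "rx": -0.0, "ry": -0.0, "rz": 6.47}
{"x": -0.0222, "y": 0.0456, "z": 0.0004, "rx": -0.0, "ry": -0.0, "rz": 6.47}
{"x": -0.017, "y": 0.0478, "z": 0.0004, "rx": -0.0, "ry": -0.0, "rz": 6.47}
{"x": -0.0115, "y": 0.0494, "z": 0.0004, "rx": -0.0, "ry": -0.0, "rz": 6.47}
{"x": -0.0058, "y": 0.0504, "z": 0.0004, "rx": -0.0, "ry": -0.0, "rz": 6.47}
{"x": -0.0001, "y": 0.0507, "z": 0.0004, "rx": -0.0, "ry": -0.0, "rz": 6.47}
{"x": 0.0056, "y": 0.0504, "z": 0.0004, "rx": -0.0, "ry": -0.0, "rz": 6.47}
{"x": 0.0112, "y": 0.0495, "z": 0.0004, "rx": -0.0, "ry": -0.0, "rz": 6.47}
{"x": 0.0167, "y": 0.0479, "z": 0.0004, "rx": -0.0, "ry": -0.0, "rz": 6.47}
{"x": 0.022, "y": 0.0457, "z": 0.0004, "rx": -0.0, "ry": -0.0, "rz": 6.47}
```

Emit:
jog_arm([
  {"x": -0.02,"y": 0.019,"z": 0,"rx": 0,"ry": 0,"rz": 3.5},
  {"x": -0.018,"y": 0.02,"z": 0,"rx": 0,"ry": 0,"rz": 3.5},
  {"x": -0.017,"y": 0.022,"z": 0,"rx": 0,"ry": 0,"rz": 3.5},
  {"x": -0.016,"y": 0.023,"z": 0,"rx": 0,"ry": 0,"rz": 3.5},
  {"x": -0.014,"y": 0.024,"z": 0,"rx": 0,"ry": 0,"rz": 3.5},
  {"x": -0.013,"y": 0.024,"z": 0,"rx": 0,"ry": 0,"rz": 3.5},
  {"x": -0.011,"y": 0.025,"z": 0,"rx": 0,"ry": 0,"rz": 3.5},
  {"x": -0.01,"y": 0.026,"z": 0,"rx": 0,"ry": 0,"rz": 3.5},
  {"x": -0.008,"y": 0.026,"z": 0,"rx": 0,"ry": 0,"rz": 3.5},
  {"x": -0.007,"y": 0.027,"z": 0,"rx": 0,"ry": 0,"rz": 3.5},
  {"x": -0.005,"y": 0.027,"z": 0,"rx": 0,"ry": 0,"rz": 3.5},
  {"x": -0.003,"y": 0.027,"z": 0,"rx": 0,"ry": 0,"rz": 3.5},
])

```text
time: 1.5
tool_pos: [0.3075, 0.2316, 0.205]
ee_rot: [-3.14, -0.004, 0.544]
wrist_force: [0.0, -0.4, -0.1]
width: 0.094
```

```bash
python3 -c "
from h import *
plan([.468,-.046,.2],-.166,13,m=12)"
```

```text
t 1.5 p [0.3075 0.2316 0.205 ] rpy [-3.1404 -0.0039  0.5444] F [ 0.03 -0.41 -0.06] w 0.094
{"x": -0.0005, "y": 0.0247, "z": 0.0004, "rx": -0.01, "ry": -0.01, "rz": 3.13}
{"x": 0.0008, "y": 0.0246, "z": 0.0004, "rx": -0.01, "ry": -0.01, "rz": 3.13}
{"x": 0.0022, "y": 0.0246, "z": 0.0004, "rx": -0.01, "ry": -0.01, "rz": 3.13}
{"x": 0.0035, "y": 0.0244, "z": 0.0004, "rx": -0.01, "ry": -0.01, "rz": 3.13}
{"x": 0.0049, "y": 0.0242, "z": 0.0004, "rx": -0.01, "ry": -0.01, "rz": 3.13}
{"x": 0.0062, "y": 0.0239, "z": 0.0004, "rx": -0.01, "ry": -0.01, "rz": 3.13}
{"x": 0.0075, "y": 0.0235, "z": 0.0004, "rx": -0.01, "ry": -0.01, "rz": 3.13}
{"x": 0.0087, "y": 0.0231, "z": 0.0004, "rx": -0.01, "ry": -0.01, "rz": 3.13}
{"x": 0.01, "y": 0.0225, "z": 0.0004, "rx": -0.01, "ry": -0.01, "rz": 3.13}
{"x": 0.0112, "y": 0.022, "z": 0.0004, "rx": -0.01, "ry": -0.01, "rz": 3.13}
{"x": 0.0124, "y": 0.0213, "z": 0.0004, "rx": -0.01, "ry": -0.01, "rz": 3.13}
{"x": 0.0135, "y": 0.0206, "z": 0.0004, "rx": -0.01, "ry": -0.01, "rz": 3.13}
```

Emit:
jog_arm([
  {"x": 0,"y": 0.027,"z": 0,"rx": 0,"ry": 0,"rz": 3.4},
  {"x": 0.001,"y": 0.027,"z": 0,"rx": 0,"ry": 0,"rz": 3.4},
  {"x": 0.002,"y": 0.027,"z": 0,"rx": 0,"ry": 0,"rz": 3.4},
  {"x": 0.004,"y": 0.026,"z": 0,"rx": 0,"ry": 0,"rz": 3.4},
  {"x": 0.005,"y": 0.026,"z": 0,"rx": 0,"ry": 0,"rz": 3.4},
  {"x": 0.007,"y": 0.026,"z": 0,"rx": 0,"ry": 0,"rz": 3.4},
  {"x": 0.008,"y": 0.026,"z": 0,"rx": 0,"ry": 0,"rz": 3.4},
  {"x": 0.01,"y": 0.025,"z": 0,"rx": 0,"ry": 0,"rz": 3.4},
  {"x": 0.011,"y": 0.024,"z": 0,"rx": 0,"ry": 0,"rz": 3.4},
  {"x": 0.012,"y": 0.024,"z": 0,"rx": 0,"ry": 0,"rz": 3.4},
  {"x": 0.013,"y": 0.023,"z": 0,"rx": 0,"ry": 0,"rz": 3.4},
  {"x": 0.014,"y": 0.022,"z": 0,"rx": 0,"ry": 0,"rz": 3.4},
])

```text
time: 2.5
tool_pos: [0.4614, -0.0687, 0.2083]
ee_rot: [-3.134, -0.012, -0.206]
wrist_force: [-0.4, 0.9, -0.3]
width: 0.0941
```

```bash
python3 -c "
from h import *
plan([.468,-.046,.12],-.166,4)"
```

```text
t 2.5 p [ 0.4614 -0.0687  0.2083] rpy [-3.134  -0.0123 -0.2065] F [-0.37  0.95 -0.3 ] w 0.0941
{"x": 0.0002, "y": -0.0057, "z": 0.0221, "rx": -0.11, "ry": -0.18, "rz": -0.58}
{"x": 0.0003, "y": -0.0058, "z": 0.0221, "rx": -0.11, "ry": -0.18, "rz": -0.58}
{"x": 0.0004, "y": -0.0058, "z": 0.0221, "rx": -0.11, "ry": -0.18, "rz": -0.58}
{"x": 0.0006, "y": -0.0058, "z": 0.0221, "rx": -0.11, "ry": -0.18, "rz": -0.58}
```

Emit:
jog_arm([
  {"x": 0,"y": -0.006,"z": 0.02,"rx": -0.1,"ry": -0.2,"rz": -0.6},
  {"x": 0,"y": -0.006,"z": 0.02,"rx": -0.1,"ry": -0.2,"rz": -0.6},
  {"x": 0,"y": -0.006,"z": 0.02,"rx": -0.1,"ry": -0.2,"rz": -0.6},
  {"x": 0,"y": -0.004,"z": 0.01,"rx": -0.1,"ry": -0.1,"rz": -0.5},
  {"x": 0,"y": 0,"z": 0,"rx": 0,"ry": 0,"rz": 0},
  {"x": 0,"y": 0,"z": 0,"rx": 0,"ry": 0,"rz": 0},
])

```text
time: 3.0
tool_pos: [0.4698, -0.0538, 0.1374]
ee_rot: [3.139, -0.005, -0.178]
wrist_force: [-0.2, 0.5, 1.4]
width: 0.0939
```

```bash
python3 -c "
from h import *
plan([.468,-.046,.035],-.166,8)
for n in('top','side'):
    s=cams.snapshot(n);save(n+'1',s)
    print(cams.look_for('coin_bin',s))
    i=s['img'][:,:,::-1]
    i=i[140:240,190:320] if n=='top' else i[100:245,200:340]
    cv2.imwrite('pics/%s1c.png'%n,cv2.resize(i,None,fx=4,fy=4,interpolation=cv2.INTER_CUBIC))
"
```

```text
t 3.0 p [ 0.4698 -0.0538  0.1374] rpy [ 3.1386 -0.0046 -0.1776] F [-0.16  0.52  1.38] w 0.0939
{"x": -0.0004, "y": -0.001, "z": 0.0128, "rx": 0.02, "ry": -0.03, "rz": -0.08}
{"x": -0.0004, "y": -0.001, "z": 0.0128, "rx": 0.02, "ry": -0.03, "rz": -0.08}
{"x": -0.0004, "y": -0.001, "z": 0.0128, "rx": 0.02, "ry": -0.03, "rz": -0.08}
{"x": -0.0004, "y": -0.0009, "z": 0.0128, "rx": 0.02, "ry": -0.03, "rz": -0.08}
{"x": -0.0004, "y": -0.0009, "z": 0.0128, "rx": 0.02, "ry": -0.03, "rz": -0.08}
{"x": -0.0004, "y": -0.0009, "z": 0.0128, "rx": 0.02, "ry": -0.03, "rz": -0.08}
{"x": -0.0004, "y": -0.0009, "z": 0.0128, "rx": 0.02, "ry": -0.03, "rz": -0.08}
{"x": -0.0004, "y": -0.0009, "z": 0.0128, "rx": 0.02, "ry": -0.03, "rz": -0.08}
[{'bbox': [239.1, 174.4, 14.1, 22.0], 'p': 0.87}, {'bbox': [319.6, 76.9, 48.6, 44.4], 'p': 0.86}, {'bbox': [197.7, 219.4, 26.9, 31.0], 'p': 0.81}, {'bbox': [123.0, 281.3, 52.1, 45.6], 'p': 0.59}]
[{'bbox': [390.0, 187.3, 57.5, 42.8], 'p': 0.8}, {'bbox': [250.9, 179.9, 44.5, 53.2], 'p': 0.64}, {'bbox': [183.4, 179.0, 50.1, 52.1], 'p': 0.63}, {'bbox': [85.7, 178.6, 49.2, 43.4], 'p': 0.57}]
```

View pics/top1c.png

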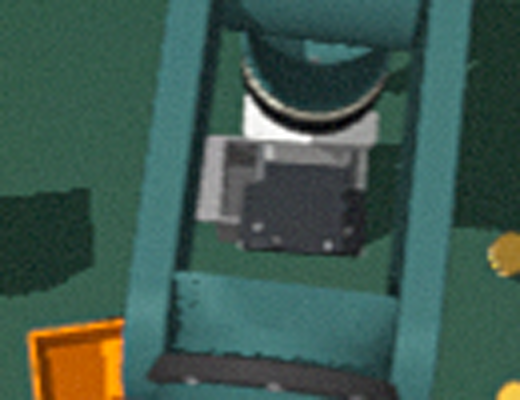

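View pics/side1c.png

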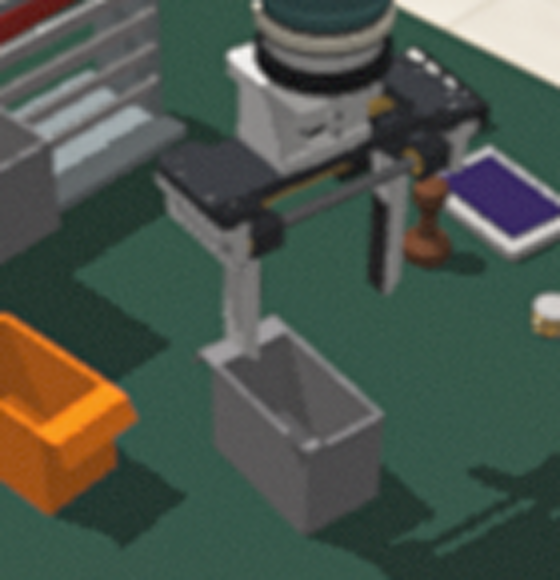

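Emit:
jog_arm([
  {"x": -0.001,"y": -0.001,"z": 0.013,"rx": 0,"ry": 0,"rz": -0.1},
  {"x": -0.001,"y": -0.001,"z": 0.013,"rx": 0,"ry": 0,"rz": -0.1},
  {"x": -0.001,"y": -0.001,"z": 0.013,"rx": 0,"ry": 0,"rz": -0.1},
  {"x": 0,"y": -0.001,"z": 0.01,"rx": 0,"ry": 0,"rz": -0.1},
  {"x": 0,"y": -0.001,"z": 0.01,"rx": 0,"ry": 0,"rz": -0.1},
  {"x": 0,"y": -0.001,"z": 0.005,"rx": 0,"ry": 0,"rz": -0.1},
  {"x": 0,"y": 0,"z": 0,"rx": 0,"ry": 0,"rz": 0},
])

```text
time: 3.78
tool_pos: [0.4748, -0.0495, 0.0804]
ee_rot: [3.137, -0.025, -0.168]
wrist_force: [-0.2, 0.5, -1.9]
width: 0.0939
```

```bash
python3 -c "
from h import *
plan([.468,-.046,.035],-.166,4)
"
```

```text
t 3.7833 p [ 0.4748 -0.0495  0.0804] rpy [ 3.137  -0.025  -0.1676] F [-0.2   0.47 -1.89] w 0.0939
{"x": -0.0021, "y": -0.0006, "z": 0.0113, "rx": 0.07, "ry": -0.36, "rz": -0.02}
{"x": -0.002, "y": -0.0006, "z": 0.0113, "rx": 0.07, "ry": -0.36, "rz": -0.02}
{"x": -0.002, "y": -0.0006, "z": 0.0113, "rx": 0.07, "ry": -0.36, "rz": -0.02}
{"x": -0.0019, "y": -0.0006, "z": 0.0113, "rx": 0.07, "ry": -0.36, "rz": -0.02}
```

Emit:
jog_arm([
  {"x": -0.003,"y": -0.001,"z": 0.012,"rx": 0.1,"ry": -0.6,"rz": 0},
  {"x": -0.003,"y": -0.001,"z": 0.012,"rx": 0.1,"ry": -0.6,"rz": 0},
  {"x": -0.003,"y": -0.001,"z": 0.011,"rx": 0.1,"ry": -0.5,"rz": 0},
  {"x": -0.002,"y": 0,"z": 0.008,"rx": 0,"ry": -0.3,"rz": 0},
  {"x": 0,"y": 0,"z": 0,"rx": 0,"ry": 0,"rz": 0},
])

```text
time: 4.2
tool_pos: [0.4649, -0.0447, 0.0341]
ee_rot: [-3.141, 0.011, -0.168]
wrist_force: [-0.5, -0.2, -0.5]
width: 0.0943
```

```bash
python3 -c "
from h import *
plan([.468,-.046,.035],-.166,2)
"
```

```text
t 4.2 p [ 0.4649 -0.0447  0.0341] rpy [-3.1406  0.0114 -0.1676] F [-0.46 -0.23 -0.49] w 0.0943
{"x": 0.0016, "y": 0.0004, "z": -0.0005, "rx": -0.03, "ry": 0.33, "rz": -0.05}
{"x": 0.0016, "y": 0.0004, "z": -0.0004, "rx": -0.03, "ry": 0.33, "rz": -0.05}
```

Emit:
jog_arm([
  {"x": 0.002,"y": 0,"z": 0,"rx": 0,"ry": 0.4,"rz": 0},
  {"x": 0.001,"y": 0,"z": 0,"rx": 0,"ry": 0.2,"rz": 0},
  {"x": 0,"y": 0,"z": 0,"rx": 0,"ry": 0,"rz": 0},
])

```text
time: 4.45
tool_pos: [0.4676, -0.0452, 0.0329]
ee_rot: [-3.141, 0.002, -0.168]
wrist_force: [-0.2, 0.5, 0.0]
width: 0.0935
```

Emit:
jog_arm([
  {"x": 0,"y": 0,"z": 0,"rx": 0,"ry": 0,"rz": 0},
  {"x": 0,"y": 0,"z": 0,"rx": 0,"ry": 0,"rz": 0},
  {"x": 0,"y": 0,"z": 0,"rx": 0,"ry": 0,"rz": 0},
  {"x": 0,"y": 0,"z": 0,"rx": 0,"ry": 0,"rz": 0},
  {"x": 0,"y": 0,"z": 0,"rx": 0,"ry": 0,"rz": 0},
  {"x": 0,"y": 0,"z": 0,"rx": 0,"ry": 0,"rz": 0},
  {"x": 0,"y": 0,"z": 0,"rx": 0,"ry": 0,"rz": 0},
], claw=0.2)

```text
time: 5.03
tool_pos: [0.4689, -0.0455, 0.0351]
ee_rot: [-3.141, -0.002, -0.168]
wrist_force: [0.6, -0.4, -0.4]
width: 0.0599
```

```bash
python3 -c "
from h import *
plan([.468,-.046,.16],-.166,10)
"
```

```text
t 5.0333 p [ 0.4689 -0.0455  0.0351] rpy [-3.1408e+00 -2.0000e-03 -1.6790e-01] F [ 0.61 -0.43 -0.43] w 0.0599
{"x": -0.0001, "y": 0.0001, "z": -0.0125, "rx": -0.0, "ry": -0.01, "rz": -0.01}
{"x": -0.0001, "y": 0.0001, "z": -0.0125, "rx": -0.0, "ry": -0.01, "rz": -0.01}
{"x": -0.0001, "y": 0.0001, "z": -0.0125, "rx": -0.0, "ry": -0.01, "rz": -0.01}
{"x": -0.0001, "y": 0.0001, "z": -0.0125, "rx": -0.0, "ry": -0.01, "rz": -0.01}
{"x": -0.0001, "y": 0.0001, "z": -0.0125, "rx": -0.0, "ry": -0.01, "rz": -0.01}
{"x": -0.0001, "y": 0.0001, "z": -0.0125, "rx": -0.0, "ry": -0.01, "rz": -0.01}
{"x": -0.0001, "y": 0.0001, "z": -0.0125, "rx": -0.0, "ry": -0.01, "rz": -0.01}
{"x": -0.0001, "y": 0.0001, "z": -0.0125, "rx": -0.0, "ry": -0.01, "rz": -0.01}
{"x": -0.0001, "y": 0.0001, "z": -0.0125, "rx": -0.0, "ry": -0.01, "rz": -0.01}
{"x": -0.0001, "y": 0.0001, "z": -0.0125, "rx": -0.0, "ry": -0.01, "rz": -0.01}
```

Emit:
jog_arm([
  {"x": 0,"y": 0,"z": -0.013,"rx": 0,"ry": 0,"rz": 0},
  {"x": 0,"y": 0,"z": -0.013,"rx": 0,"ry": 0,"rz": 0},
  {"x": 0,"y": 0,"z": -0.013,"rx": 0,"ry": 0,"rz": 0},
  {"x": 0,"y": 0,"z": -0.013,"rx": 0,"ry": 0,"rz": 0},
  {"x": 0,"y": 0,"z": -0.013,"rx": 0,"ry": 0,"rz": 0},
  {"x": 0,"y": 0,"z": -0.013,"rx": 0,"ry": 0,"rz": 0},
  {"x": 0,"y": 0,"z": -0.013,"rx": 0,"ry": 0,"rz": 0},
  {"x": 0,"y": 0,"z": -0.013,"rx": 0,"ry": 0,"rz": 0},
  {"x": 0,"y": 0,"z": -0.013,"rx": 0,"ry": 0,"rz": 0},
  {"x": 0,"y": 0,"z": -0.008,"rx": 0,"ry": 0,"rz": 0},
  {"x": 0,"y": 0,"z": 0,"rx": 0,"ry": 0,"rz": 0},
])

```text
time: 5.95
tool_pos: [0.464, -0.0445, 0.1579]
ee_rot: [-3.14, 0.013, -0.168]
wrist_force: [0.5, -0.1, -2.0]
width: 0.0601
```

```bash
python3 -c "
from h import *
plan([.586,.17,.165],.014,12)
"
```

```text
t 5.95 p [ 0.464  -0.0445  0.1579] rpy [-3.14    0.0134 -0.1678] F [ 0.47 -0.14 -1.98] w 0.0601
{"x": 0.007, "y": -0.0193, "z": -0.0007, "rx": -0.01, "ry": 0.06, "rz": -0.87}
{"x": 0.0073, "y": -0.0192, "z": -0.0007, "rx": -0.01, "ry": 0.06, "rz": -0.87}
{"x": 0.0076, "y": -0.0191, "z": -0.0006, "rx": -0.01, "ry": 0.06, "rz": -0.87}
{"x": 0.0079, "y": -0.019, "z": -0.0006, "rx": -0.01, "ry": 0.06, "rz": -0.87}
{"x": 0.0082, "y": -0.0189, "z": -0.0006, "rx": -0.01, "ry": 0.06, "rz": -0.87}
{"x": 0.0085, "y": -0.0187, "z": -0.0006, "rx": -0.01, "ry": 0.06, "rz": -0.87}
{"x": 0.0088, "y": -0.0186, "z": -0.0006, "rx": -0.01, "ry": 0.06, "rz": -0.87}
{"x": 0.009, "y": -0.0185, "z": -0.0006, "rx": -0.01, "ry": 0.06, "rz": -0.87}
{"x": 0.0093, "y": -0.0183, "z": -0.0006, "rx": -0.01, "ry": 0.06, "rz": -0.87}
{"x": 0.0096, "y": -0.0182, "z": -0.0006, "rx": -0.01, "ry": 0.06, "rz": -0.87}
{"x": 0.0099, "y": -0.018, "z": -0.0006, "rx": -0.01, "ry": 0.06, "rz": -0.87}
{"x": 0.0101, "y": -0.0179, "z": -0.0006, "rx": -0.01, "ry": 0.06, "rz": -0.87}
```

Emit:
jog_arm([
  {"x": 0.007,"y": -0.019,"z": -0.001,"rx": 0,"ry": 0.1,"rz": -0.9},
  {"x": 0.007,"y": -0.019,"z": -0.001,"rx": 0,"ry": 0.1,"rz": -0.9},
  {"x": 0.008,"y": -0.019,"z": -0.001,"rx": 0,"ry": 0.1,"rz": -0.9},
  {"x": 0.008,"y": -0.019,"z": -0.001,"rx": 0,"ry": 0.1,"rz": -0.9},
  {"x": 0.008,"y": -0.019,"z": -0.001,"rx": 0,"ry": 0.1,"rz": -0.9},
  {"x": 0.008,"y": -0.019,"z": -0.001,"rx": 0,"ry": 0.1,"rz": -0.9},
  {"x": 0.009,"y": -0.019,"z": 0,"rx": 0,"ry": 0,"rz": -0.9},
  {"x": 0.009,"y": -0.018,"z": 0,"rx": 0,"ry": 0,"rz": -0.9},
  {"x": 0.009,"y": -0.018,"z": 0,"rx": 0,"ry": 0,"rz": -0.9},
  {"x": 0.009,"y": -0.012,"z": 0,"rx": 0,"ry": 0,"rz": -0.9},
  {"x": 0.007,"y": -0.006,"z": 0,"rx": 0,"ry": 0,"rz": -0.9},
  {"x": 0,"y": 0,"z": 0,"rx": 0,"ry": 0,"rz": 0},
])

```text
time: 6.95
tool_pos: [0.5697, 0.141, 0.1482]
ee_rot: [-3.141, 0.022, 0.01]
wrist_force: [-0.0, -0.2, -2.2]
width: 0.0599
```

```bash
python3 -c "
from h import *
plan([.586,.23,.16],.014,8)
"
```

```text
t 6.95 p [0.5697 0.141  0.1482] rpy [-3.1413  0.0222  0.0104] F [-0.   -0.15 -2.25] w 0.0599
{"x": 0.0021, "y": -0.0111, "z": -0.0015, "rx": -0.0, "ry": 0.16, "rz": -0.03}
{"x": 0.0021, "y": -0.0111, "z": -0.0015, "rx": -0.0, "ry": 0.16, "rz": -0.03}
{"x": 0.0021, "y": -0.0111, "z": -0.0015, "rx": -0.0, "ry": 0.16, "rz": -0.03}
{"x": 0.0021, "y": -0.0111, "z": -0.0015, "rx": -0.0, "ry": 0.16, "rz": -0.03}
{"x": 0.0022, "y": -0.0111, "z": -0.0015, "rx": -0.0, "ry": 0.16, "rz": -0.03}
{"x": 0.0022, "y": -0.0111, "z": -0.0015, "rx": -0.0, "ry": 0.16, "rz": -0.03}
{"x": 0.0022, "y": -0.0111, "z": -0.0015, "rx": -0.0, "ry": 0.16, "rz": -0.03}
{"x": 0.0022, "y": -0.0111, "z": -0.0015, "rx": -0.0, "ry": 0.16, "rz": -0.03}
```

Emit:
jog_arm([
  {"x": 0.005,"y": -0.003,"z": -0.01,"rx": 0,"ry": 0.5,"rz": 0},
  {"x": 0.005,"y": -0.003,"z": -0.008,"rx": 0,"ry": 0.5,"rz": 0},
  {"x": 0.004,"y": -0.006,"z": -0.003,"rx": 0,"ry": 0.3,"rz": 0},
  {"x": 0.003,"y": -0.01,"z": -0.001,"rx": 0,"ry": 0,"rz": 0},
  {"x": 0.001,"y": -0.01,"z": -0.001,"rx": 0,"ry": 0,"rz": 0},
  {"x": 0,"y": -0.01,"z": -0.001,"rx": 0,"ry": 0,"rz": 0},
  {"x": 0,"y": -0.01,"z": -0.001,"rx": 0,"ry": 0,"rz": 0},
  {"x": 0,"y": -0.005,"z": 0,"rx": 0,"ry": 0,"rz": 0},
  {"x": 0,"y": 0,"z": 0,"rx": 0,"ry": 0,"rz": 0},
])

```text
time: 7.7
tool_pos: [0.5881, 0.2016, 0.1753]
ee_rot: [3.141, -0.001, 0.006]
wrist_force: [0.1, -0.8, -3.2]
width: 0.0599
```

```bash
python3 -c "
from h import *
plan([.586,.23,.16],.014,4)
"
```

```text
t 7.7 p [0.5881 0.2016 0.1753] rpy [ 3.1414e+00 -1.1000e-03  6.4000e-03] F [ 0.11 -0.85 -3.24] w 0.0599
{"x": -0.0005, "y": -0.0071, "z": 0.0038, "rx": 0.0, "ry": -0.02, "rz": -0.11}
{"x": -0.0005, "y": -0.0071, "z": 0.0038, "rx": 0.0, "ry": -0.02, "rz": -0.11}
{"x": -0.0005, "y": -0.0071, "z": 0.0038, "rx": 0.0, "ry": -0.02, "rz": -0.11}
{"x": -0.0005, "y": -0.0071, "z": 0.0038, "rx": 0.0, "ry": -0.02, "rz": -0.11}
```

Emit:
jog_arm([
  {"x": 0,"y": -0.009,"z": 0.001,"rx": 0,"ry": 0,"rz": -0.1},
  {"x": 0,"y": -0.009,"z": 0.001,"rx": 0,"ry": 0,"rz": -0.1},
  {"x": 0,"y": -0.007,"z": 0.001,"rx": 0,"ry": 0,"rz": -0.1},
  {"x": 0,"y": -0.003,"z": 0.001,"rx": 0,"ry": 0,"rz": 0},
  {"x": 0,"y": 0,"z": 0,"rx": 0,"ry": 0,"rz": 0},
  {"x": 0,"y": 0,"z": 0,"rx": 0,"ry": 0,"rz": 0},
])

```text
time: 8.2
tool_pos: [0.5868, 0.2332, 0.1695]
ee_rot: [3.14, 0.001, 0.014]
wrist_force: [-0.2, -0.6, -2.5]
width: 0.06
```

```bash
python3 -c "
from h import *
import pickle
plan([.586,.23,.14],.014,4)
for n in('top','side'):
    s=cams.snapshot(n);save(n+'2',s);pickle.dump(s,open(n+'2.pkl','wb'))
    i=s['img'][:,:,::-1]
    i=i[100:250,90:240] if n=='top' else i[40:190,130:290]
    cv2.imwrite('pics/%s2c.png'%n,cv2.resize(i,None,fx=4,fy=4,interpolation=cv2.INTER_CUBIC))
"
```

```text
t 8.2 p [0.5868 0.2332 0.1695] rpy [3.1402e+00 1.3000e-03 1.3600e-02] F [-0.24 -0.59 -2.54] w 0.06
{"x": -0.0002, "y": 0.0008, "z": 0.0074, "rx": 0.02, "ry": 0.02, "rz": -0.01}
{"x": -0.0002, "y": 0.0008, "z": 0.0074, "rx": 0.02, "ry": 0.02, "rz": -0.01}
{"x": -0.0002, "y": 0.0008, "z": 0.0074, "rx": 0.02, "ry": 0.02, "rz": -0.01}
{"x": -0.0002, "y": 0.0008, "z": 0.0074, "rx": 0.02, "ry": 0.02, "rz": -0.01}
```

View pics/top2c.png

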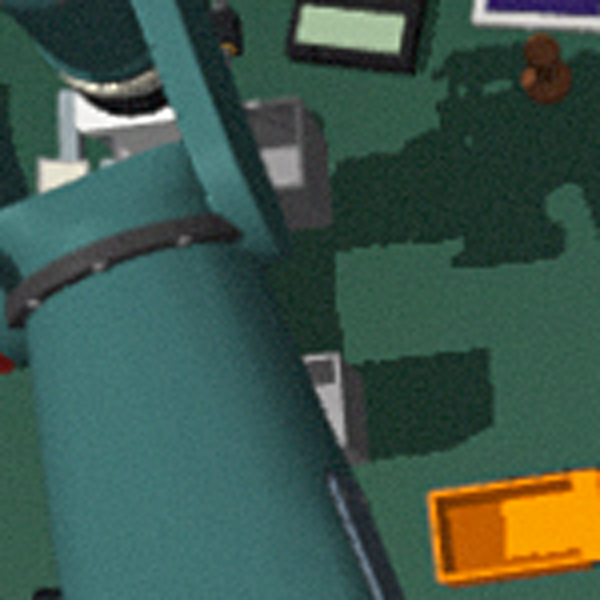

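View pics/side2c.png

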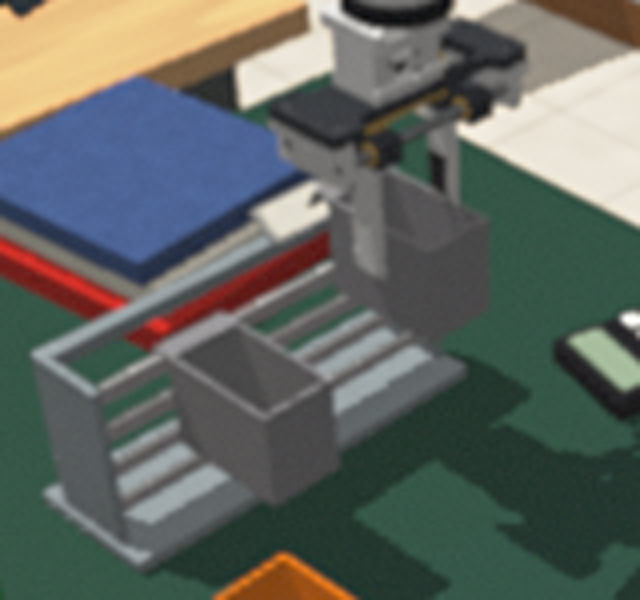

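Emit:
jog_arm([
  {"x": 0,"y": 0.001,"z": 0.008,"rx": 0,"ry": 0,"rz": 0},
  {"x": -0.001,"y": 0.001,"z": 0.008,"rx": 0,"ry": -0.2,"rz": 0},
  {"x": -0.001,"y": 0.001,"z": 0.008,"rx": 0,"ry": -0.2,"rz": 0},
  {"x": -0.001,"y": 0,"z": 0.006,"rx": 0,"ry": -0.2,"rz": 0},
  {"x": 0,"y": 0,"z": 0.003,"rx": 0,"ry": 0,"rz": 0},
  {"x": 0,"y": 0,"z": 0,"rx": 0,"ry": 0,"rz": 0},
])

```text
time: 8.8
tool_pos: [0.5832, 0.2274, 0.1323]
ee_rot: [3.139, 0.014, 0.01]
wrist_force: [-0.4, -0.2, -2.8]
width: 0.06
```

```bash
python3 -c "
from h import *
plan([.586,.23,.113],.014,4)
"
```

```text
t 8.8 p [0.5832 0.2274 0.1323] rpy [3.1393 0.0142 0.0104] F [-0.4  -0.2  -2.75] w 0.06
{"x": 0.0008, "y": -0.0007, "z": 0.0048, "rx": 0.03, "ry": 0.2, "rz": -0.05}
{"x": 0.0008, "y": -0.0007, "z": 0.0048, "rx": 0.03, "ry": 0.2, "rz": -0.05}
{"x": 0.0007, "y": -0.0007, "z": 0.0048, "rx": 0.03, "ry": 0.2, "rz": -0.05}
{"x": 0.0007, "y": -0.0007, "z": 0.0048, "rx": 0.03, "ry": 0.2, "rz": -0.05}
```

Emit:
jog_arm([
  {"x": 0.002,"y": -0.002,"z": 0,"rx": 0,"ry": 0.4,"rz": 0},
  {"x": 0.001,"y": -0.001,"z": 0.003,"rx": 0.1,"ry": 0.3,"rz": 0},
  {"x": 0,"y": 0,"z": 0.004,"rx": 0,"ry": 0,"rz": 0},
  {"x": 0,"y": 0,"z": 0.003,"rx": 0,"ry": 0,"rz": 0},
  {"x": 0,"y": 0,"z": 0,"rx": 0,"ry": 0,"rz": 0},
])

```text
time: 9.22
tool_pos: [0.5867, 0.2308, 0.1214]
ee_rot: [3.141, 0.0, 0.01]
wrist_force: [-0.1, 0.2, -2.5]
width: 0.06
```

```bash
python3 -c "
from h import *
plan([.586,.23,.113],.014,4)
for n in('side',):
    s=cams.snapshot(n);save(n+'3',s)
    i=s['img'][:,:,::-1]
    i=i[60:160,160:290]
    cv2.imwrite('pics/%s3c.png'%n,cv2.resize(i,None,fx=6,fy=6,interpolation=cv2.INTER_CUBIC))
"
```

```text
t 9.2167 p [0.5867 0.2308 0.1214] rpy [3.1414e+00 2.0000e-04 1.0300e-02] F [-0.07  0.16 -2.49] w 0.06
{"x": -0.0002, "y": 0.0002, "z": 0.0021, "rx": 0.0, "ry": 0.0, "rz": -0.05}
{"x": -0.0002, "y": 0.0002, "z": 0.0021, "rx": 0.0, "ry": 0.0, "rz": -0.05}
{"x": -0.0002, "y": 0.0002, "z": 0.0021, "rx": 0.0, "ry": 0.0, "rz": -0.05}
{"x": -0.0002, "y": 0.0002, "z": 0.0021, "rx": 0.0, "ry": 0.0, "rz": -0.05}
```

View pics/side3c.png

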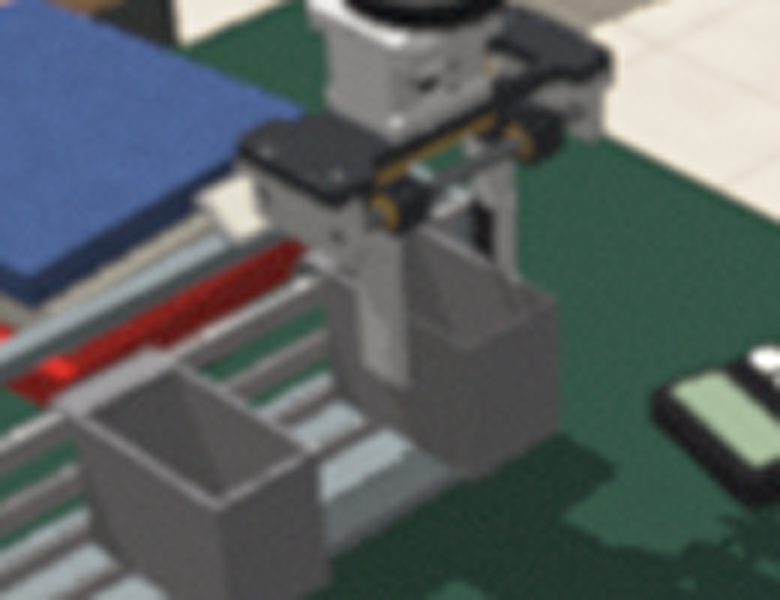

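Emit:
jog_arm([
  {"x": 0,"y": 0,"z": 0.003,"rx": 0,"ry": 0,"rz": 0},
  {"x": 0,"y": 0,"z": 0.003,"rx": 0,"ry": 0,"rz": 0},
  {"x": 0,"y": 0,"z": 0.001,"rx": 0,"ry": 0,"rz": 0},
  {"x": 0,"y": 0,"z": 0,"rx": 0,"ry": 0,"rz": 0},
])

```text
time: 9.6
tool_pos: [0.5872, 0.231, 0.1148]
ee_rot: [-3.141, -0.002, 0.01]
wrist_force: [-0.4, -0.9, -2.5]
width: 0.0602
```

```bash
python3 -c "
from h import *
plan([.586,.23,.113],.014,4)
"
```

```text
t 9.6 p [0.5872 0.231  0.1148] rpy [-3.1413e+00 -1.5000e-03  1.0500e-02] F [-0.44 -0.89 -2.46] w 0.0602
{"x": -0.0003, "y": 0.0003, "z": 0.0004, "rx": -0.0, "ry": -0.02, "rz": -0.05}
{"x": -0.0003, "y": 0.0003, "z": 0.0004, "rx": -0.0, "ry": -0.02, "rz": -0.05}
{"x": -0.0003, "y": 0.0002, "z": 0.0004, "rx": -0.0, "ry": -0.02, "rz": -0.05}
{"x": -0.0003, "y": 0.0002, "z": 0.0004, "rx": -0.0, "ry": -0.02, "rz": -0.05}
```

Emit:
jog_arm([
  {"x": 0,"y": 0,"z": 0.0015,"rx": 0,"ry": 0,"rz": 0},
  {"x": 0,"y": 0,"z": 0.001,"rx": 0,"ry": 0,"rz": 0},
  {"x": 0,"y": 0,"z": 0,"rx": 0,"ry": 0,"rz": 0},
  {"x": 0,"y": 0,"z": 0,"rx": 0,"ry": 0,"rz": 0},
])

```text
time: 9.93
tool_pos: [0.5876, 0.2311, 0.1134]
ee_rot: [-3.141, -0.003, 0.01]
wrist_force: [-0.1, 0.3, -1.8]
width: 0.0601
```

```bash
python3 -c "
from h import *
plan([.586,.23,.113],.014,4)
"
```

```text
t 9.9333 p [0.5876 0.2311 0.1134] rpy [-3.1407e+00 -3.1000e-03  1.0500e-02] F [-0.07  0.34 -1.77] w 0.0601
{"x": -0.0004, "y": 0.0003, "z": 0.0001, "rx": -0.01, "ry": -0.04, "rz": -0.05}
{"x": -0.0004, "y": 0.0003, "z": 0.0001, "rx": -0.01, "ry": -0.04, "rz": -0.05}
{"x": -0.0004, "y": 0.0003, "z": 0.0001, "rx": -0.01, "ry": -0.04, "rz": -0.05}
{"x": -0.0004, "y": 0.0003, "z": 0.0001, "rx": -0.01, "ry": -0.04, "rz": -0.05}
```

Emit:
jog_arm([
  {"x": 0,"y": 0,"z": 0.002,"rx": 0,"ry": 0,"rz": 0},
  {"x": 0,"y": 0,"z": 0.001,"rx": 0,"ry": 0,"rz": 0},
  {"x": 0,"y": 0,"z": 0,"rx": 0,"ry": 0,"rz": 0},
  {"x": 0,"y": 0,"z": 0,"rx": 0,"ry": 0,"rz": 0},
])

```text
time: 10.27
tool_pos: [0.5882, 0.2314, 0.1125]
ee_rot: [-3.139, -0.006, 0.011]
wrist_force: [-0.3, -0.1, -0.3]
width: 0.0598
```

```bash
python3 -c "
from h import *
plan([.586,.23,.113],.014,1)
"
```

```text
t 10.2667 p [0.5882 0.2314 0.1125] rpy [-3.1395 -0.0057  0.0106] F [-0.33 -0.11 -0.34] w 0.0598
{"x": -0.0022, "y": 0.0014, "z": -0.0005, "rx": -0.12, "ry": -0.33, "rz": -0.19}
```

Weight has gone onto the rail (–2.5 N → –0.3 N). Release.

Emit:
jog_arm([
  {"x": 0,"y": 0,"z": 0,"rx": 0,"ry": 0,"rz": 0},
  {"x": 0,"y": 0,"z": 0,"rx": 0,"ry": 0,"rz": 0},
  {"x": 0,"y": 0,"z": 0,"rx": 0,"ry": 0,"rz": 0},
  {"x": 0,"y": 0,"z": 0,"rx": 0,"ry": 0,"rz": 0},
  {"x": 0,"y": 0,"z": 0,"rx": 0,"ry": 0,"rz": 0},
  {"x": 0,"y": 0,"z": 0,"rx": 0,"ry": 0,"rz": 0},
  {"x": 0,"y": 0,"z": 0,"rx": 0,"ry": 0,"rz": 0},
], claw=1.0)

```text
time: 10.85
tool_pos: [0.5891, 0.2315, 0.1123]
ee_rot: [-3.139, -0.008, 0.01]
wrist_force: [-0.2, 0.4, 0.5]
width: 0.0938
```

```bash
python3 -c "
from h import *
plan([.587,.231,.24],.014,10,m=2)
for n in('side',):
    s=cams.snapshot(n);save(n+'4',s)
    i=s['img'][:,:,::-1]
    i=i[60:160,160:290]
    cv2.imwrite('pics/%s4c.png'%n,cv2.resize(i,None,fx=6,fy=6,interpolation=cv2.INTER_CUBIC))
"
```

```text
t 10.85 p [0.5891 0.2315 0.1123] rpy [-3.1394 -0.0076  0.0105] F [-0.22  0.44  0.48] w 0.0938
{"x": -0.0001, "y": 0.0, "z": -0.0128, "rx": -0.01, "ry": -0.04, "rz": -0.02}
{"x": -0.0001, "y": 0.0, "z": -0.0128, "rx": -0.01, "ry": -0.04, "rz": -0.02}
```

View pics/side4c.png

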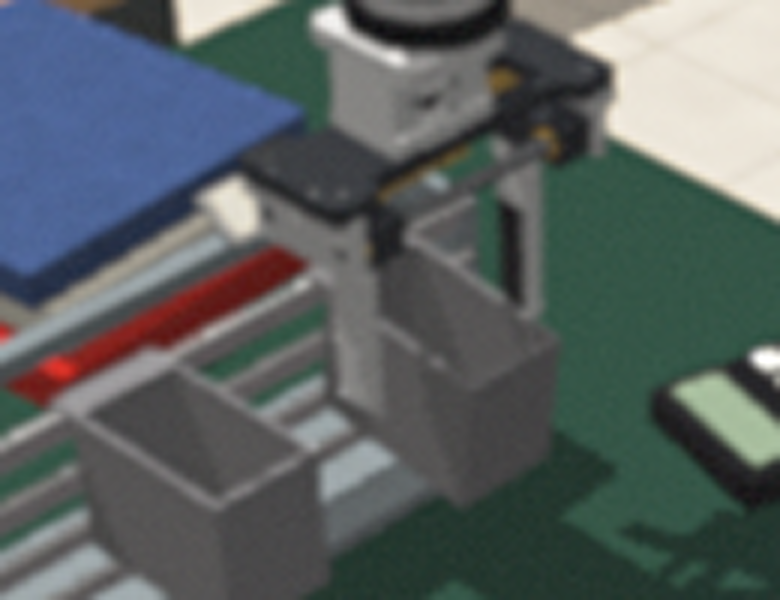

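Emit:
jog_arm([
  {"x": 0,"y": 0,"z": -0.01,"rx": 0,"ry": 0,"rz": 0},
  {"x": 0,"y": 0,"z": -0.012,"rx": 0,"ry": 0.1,"rz": 0},
  {"x": 0,"y": 0,"z": -0.012,"rx": 0,"ry": 0.1,"rz": 0},
  {"x": 0,"y": 0,"z": -0.012,"rx": 0,"ry": 0.1,"rz": 0},
  {"x": 0,"y": 0,"z": -0.012,"rx": 0,"ry": 0.1,"rz": 0},
  {"x": 0,"y": 0,"z": -0.012,"rx": 0,"ry": 0.1,"rz": 0},
  {"x": 0,"y": 0,"z": -0.015,"rx": 0,"ry": 0.1,"rz": 0},
  {"x": 0,"y": 0,"z": -0.02,"rx": 0,"ry": 0.1,"rz": 0},
  {"x": 0,"y": 0,"z": -0.02,"rx": 0,"ry": 0,"rz": 0},
  {"x": 0,"y": 0,"z": -0.02,"rx": 0,"ry": 0,"rz": 0},
  {"x": 0,"y": 0,"z": 0,"rx": 0,"ry": 0,"rz": 0},
])

```text
time: 11.82
tool_pos: [0.5868, 0.2313, 0.2764]
ee_rot: [-3.137, -0.03, 0.01]
wrist_force: [-0.5, -0.6, 1.6]
width: 0.0943
```

Emit:
jog_arm([
  {"x": 0,"y": 0.02,"z": -0.01,"rx": 0,"ry": 0,"rz": 0},
  {"x": 0,"y": 0.025,"z": 0,"rx": 0,"ry": 0,"rz": 0},
  {"x": 0,"y": 0.025,"z": 0,"rx": 0,"ry": 0,"rz": 0},
  {"x": 0,"y": 0.025,"z": 0,"rx": 0,"ry": 0,"rz": 0},
  {"x": 0,"y": 0.025,"z": 0,"rx": 0,"ry": 0,"rz": 0},
  {"x": 0,"y": 0.025,"z": 0,"rx": 0,"ry": 0,"rz": 0},
  {"x": 0,"y": 0.025,"z": 0,"rx": 0,"ry": 0,"rz": 0},
  {"x": 0,"y": 0.025,"z": 0,"rx": 0,"ry": 0,"rz": 0},
  {"x": 0,"y": 0.015,"z": 0,"rx": 0,"ry": 0,"rz": 0},
  {"x": 0,"y": 0,"z": 0,"rx": 0,"ry": 0,"rz": 0},
  {"x": 0,"y": 0,"z": 0,"rx": 0,"ry": 0,"rz": 0},
])

```text
time: 12.73
tool_pos: [0.5883, 0.0142, 0.2867]
ee_rot: [-3.135, -0.034, 0.014]
wrist_force: [-0.1, -0.8, -0.5]
width: 0.0944
```

```bash
python3 -c "
from h import *
import pickle
plan([.587,.231,.24],.014,10,m=0)
for n in('side','top'):
    s=cams.snapshot(n);save(n+'5',s);pickle.dump(s,open(n+'5.pkl','wb'))
    print(cams.look_for('plain_tray',s)[:1])
    i=s['img'][:,:,::-1]
    i=i[60:160,160:290] if n=='side' else i[110:220,90:210]
    cv2.imwrite('pics/%s5c.png'%n,cv2.resize(i,None,fx=5,fy=5,interpolation=cv2.INTER_CUBIC))
"
```

```text
t 12.7333 p [0.5883 0.0142 0.2867] rpy [-3.1353 -0.0342  0.0144] F [-0.07 -0.84 -0.52] w 0.0944
[{'bbox': [361.3, 220.4, 54.4, 52.9], 'p': 0.87}]
[{'bbox': [331.5, 130.2, 46.7, 29.1], 'p': 0.73}]
```

View pics/side5c.png

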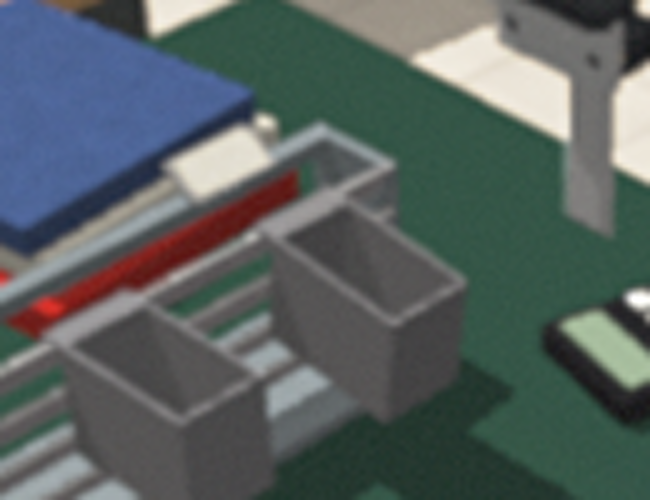

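View pics/top5c.png

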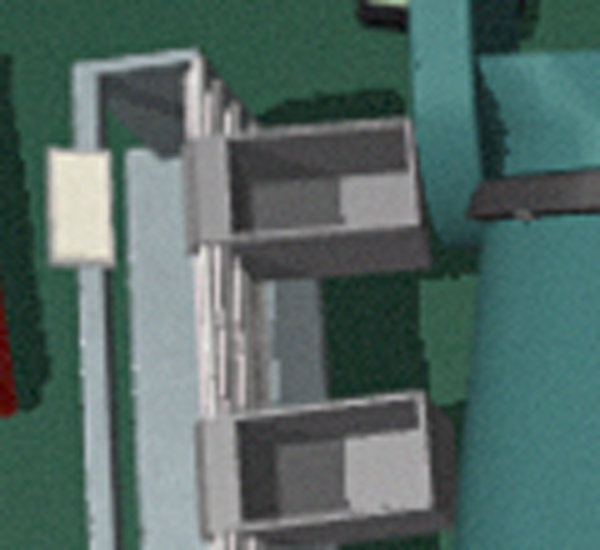

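```bash
python3 -c "
from h import *
import pickle
T=pickle.load(open('top5.pkl','rb'));S=pickle.load(open('side5.pkl','rb'))
L=[(-50,-30,75),(-50,30,75),(62,-30,75),(62,30,75)]
pt=zp([(412,118),(418,228),(193,137),(196,247)],5,(90,110))
Ls=L+[(-50,30,0)]
ps=zp([(466,280),(392,324),(338,192),(262,232),(392,422)],5,(160,60))
for o in([(T,L,pt)],[(S,Ls,ps)],[(T,L,pt),(S,Ls,ps)]):
  v,r=fit(o,[.586,.23,1.58,.078]);print(v,r)
  d=R.from_euler('z',-1.585).apply(v[[0,1,3]]-[.586,.230,.078]);print('in card frame',d.round(4))
"
```

```text
[0.57425476 0.22159927 1.54855774 0.10883127] [array([[ 0. , -0.4],
       [-0.3,  0.1],
       [ 0.4, -0.1],
       [-0.1,  0.4]])]
in card frame [-0.0082  0.0119  0.0308]
[0.58365137 0.22278437 1.52754863 0.07467699] [array([[ 0.4, -1. ],
       [-0.8, -1.5],
       [ 0.4,  0.9],
       [-0.2,  0.5],
       [ 0. ,  0.5]])]
in card frame [-0.0072  0.0025 -0.0033]
[0.59026128 0.23124756 1.54109973 0.06765884] [array([[-0.4,  0.2],
       [-1. , -0.3],
       [ 1.9,  0. ],
       [ 1.3, -0.5]]), array([[ 0. , -1.2],
       [-0.8, -1.6],
       [-0. ,  1.1],
       [-0.4,  0.7],
       [ 0. ,  0.2]])]
in card frame [ 0.0012 -0.0043 -0.0103]
```

```bash
python3 -c "
from h import *
import pickle
T=pickle.load(open('top5.pkl','rb'));S=pickle.load(open('side5.pkl','rb'))
L=[(-50,-30,75),(-50,30,75),(62,-30,75),(62,30,75)]
pt=zp([(412,118),(418,228),(193,137),(196,247)],5,(90,110))
Ls=L+[(-50,30,0)]
ps=zp([(466,280),(392,324),(338,192),(262,232),(392,422)],5,(160,60))
def f(v):
  r=R.from_euler('xyz',[v[4],v[5],v[2]]);t=[v[0],v[1],v[3]]
  return np.concatenate([(proj(s,r.apply(np.array(l)/1e3)+t)-p).ravel() for s,l,p in((T,L,pt),(S,Ls,ps))])
q=least_squares(f,[.586,.23,1.58,.078,0,0]);v=q.x;print(v,abs(f(v)).max())
print(R.from_euler('z',-1.585).apply(v[[0,1,3]]-[.586,.230,.078]).round(4))
"
```

```text
[ 0.59417571  0.23869437  1.56733697  0.06601809 -0.03803882 -0.08719749] 1.0384147831215387
[ 0.0086 -0.0083 -0.012 ]
```

Run:
```python
import cv2
def c(n,o,x,y,w,h,k):
    i=cv2.imread(f'pics/{n}5.png')[y:y+h,x:x+w];i=cv2.resize(i,(w*k,h*k),interpolation=cv2.INTER_CUBIC)
    i=cv2.convertScaleAbs(i,alpha=1.4)
    for a in range(0,w,10):cv2.putText(i,str(x+a),(a*k,8),0,.3,(255,255,0));cv2.line(i,(a*k,8),(a*k,13),(255,255,0))
    for a in range(0,h,10):cv2.putText(i,str(y+a),(0,a*k+4),0,.3,(255,255,0))
    cv2.imwrite(f'pics/{o}.png',i)
c('side','y1',205,95,55,55,11)
c('top','y2',120,125,65,50,12)
c('side','y3',165,115,55,55,11)
c('top','y4',120,180,65,50,12)
```

```text
(no output)
```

View pics/y1.png

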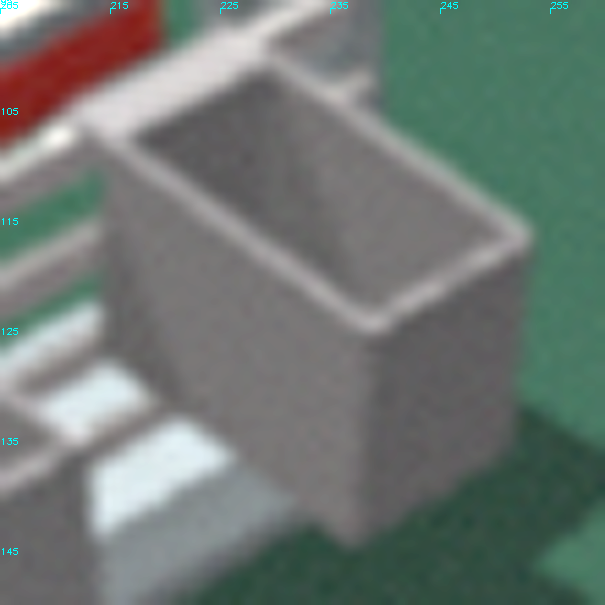

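View pics/y2.png

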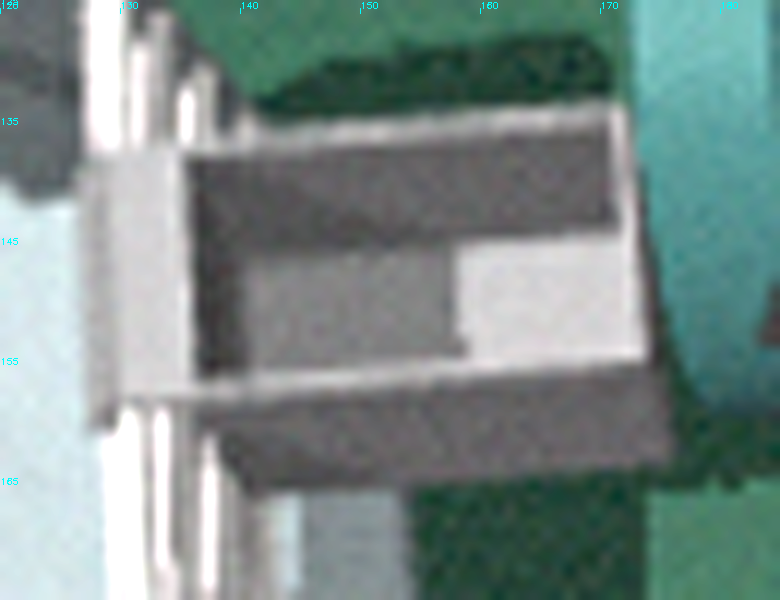

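View pics/y3.png

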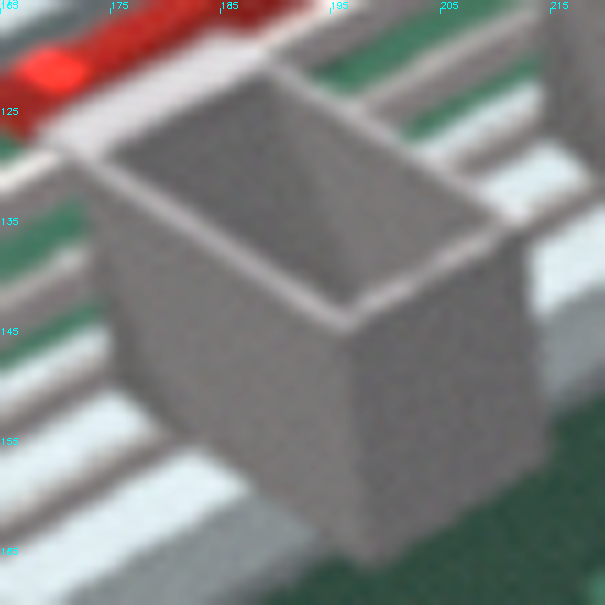

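View pics/y4.png

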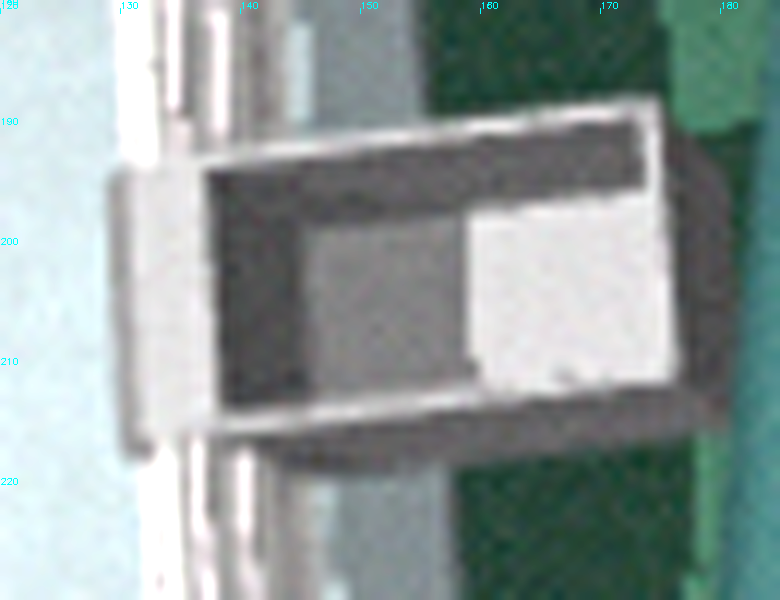

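```bash
python3 -c "
from h import *
import pickle
T=pickle.load(open('top5.pkl','rb'));S=pickle.load(open('side5.pkl','rb'))
Ls=[(-50,-30,75),(-50,30,75),(-50,30,0),(-50,-30,0),(62,30,75)]
L=[(-50,-30,75),(-50,30,75),(-50,30,0),(62,-30,75),(62,30,75),(74,-30,59),(74,30,59)]
D={'new':([(533,235),(373,330),(353,547),(515,440),(75,108)],(205,95),[(628,100),(655,362),(668,460),(120,152),(125,397),(80,180),(92,430)],(120,125)),
'hung':([(530,220),(345,328),(372,567),(548,455),(38,132)],(165,115),[(660,98),(683,380),(728,428),(130,165),(140,430),(112,175),(125,455)],(120,180))}
V={}
for k,(a,ao,b,bo) in D.items():
  ps=zp(a,11,ao);pt=zp(b,12,bo)
  def f(v):
    r=R.from_euler('xyz',[v[4],v[5],v[2]]);t=[v[0],v[1],v[3]]
    return np.concatenate([(proj(s,r.apply(np.array(l)/1e3)+t)-p).ravel() for s,l,p in((T,L,pt),(S,Ls,ps))])
  q=least_squares(f,[.586,.23,1.58,.078,0,0],loss='soft_l1');V[k]=q.x;print(k,q.x.round(4),abs(f(q.x)).max())
d=V['new']-V['hung'];print('new-hung in rack',(R.from_euler('z',-1.585).apply(d[[0,1,3]])-[0,-.15,0]).round(4))
"
```

```text
new [ 0.5904  0.2401  1.5917  0.0702 -0.0093 -0.1485] 0.6380434549864731
hung [ 0.4385  0.232   1.5797  0.0762 -0.0127 -0.0243] 1.1055563667348167
new-hung in rack [ 0.0059 -0.002  -0.006 ]
```

```bash
python3 -c "
from h import *
o=robot.get_obs();print(o['time'],np.abs(o['qvel']).max())
print(ticket.close_job())"
```

```text
12.9333 0.004843900704667994
the job is handed in; nothing more can be done
None
```

The grey coin bin with the lip hangs by itself on the top slat, in the free bay with the blank card. I handed the job in at 12.9 s of the 42 s allowed; no verdict was reported.

- **Lift and hang:** I gripped the bin across its width (opening read 59.9 mm). I carried it over the rail at about 55 mm above hanging height, then let it down until the wrist force dropped from -2.5 N to -0.3 N. Then I opened the fingers and backed the arm clear.
- **Position in the bay:** I compared it in both cameras with the fixed hung bin, which hangs in its own bay. It sits about 6 mm further toward the rack, about 2 mm off along the rail and about 6 mm lower. It leans about 7° with its front down, all within the limits.
- **Checks that disagreed:** Earlier, rougher fits gave heights from 31 mm above hanging height to 12 mm below it. I judged those unreliable because some ignored the lean and all used coarser corner points. The finer fit also reads about 1.4° of lean on the fixed bin, which should have none.
- **Plain tray:** I never went near it. It was found within about 2.5 pixels of its first position in both pictures.

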